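Run the burnishing stylus round the open inlay groove

ROBOT

A 6-joint arm with a two-finger parallel gripper is mounted at the origin on the work surface. World frame = base frame: x ahead of the robot, y to its left, z up, the work surface at z = 0. Lengths are in m, angles in rad, forces in N, time in s.
With the tool pointing down it reaches from about 0.425 to 0.95 m from the base axis. Payload 3.5 kg.
Tool frame: the origin (TCP) lies on the front face of the gripper's body, between the roots of the fingers; the fingertips stand 73 mm ahead of it and the grasp point (between the pads) lies 54 mm ahead of it (r.tip_reach is the distance from the TCP to the fingertips, in m); z points along the fingers, y is the line along which they close (so a half turn about z gives the same grasp; the last joint's range is limited). The gripper opens to 85 mm and grips with 20 to 120 N. Pads are 22 mm wide; open, the fingers measure 114 mm over their backs; the gripper's body (76 mm by 85 mm) begins 54 mm behind the grasp point. The pads swing forward as they close: fully open they stand 13 mm farther back than shut.
Start: joints at [-1.468, 0.286, 1.577, -0, 1.279, -0.15], TCP at [0.169, -0.654, 0.304] pointing down, gripper open.
Joint ranges: [-2.77, 2.77], [-0.9, 2.22], [0.21, 2.48], [-1.53, 4.67], [0.24, 2.81], [-2.84, 2.84]. Speed limits (rad/s): [2.79, 2.79, 3.14, 3.14, 3.14, 3.14].

INTERFACE

Orientations are given as [roll, pitch, yaw] about the fixed x, y, z axes, in that order (R = Rz(yaw) Ry(pitch) Rx(roll)).
In Python, from cell import readout, viewer, order, r gives the robot as it stands.
- The arm moves only by the tool arm_command, never from a script. Its argument "plan" is a list of rows, each a list of 6 numbers: the shift along the tool's x, y, z as a fraction of full scale, then the turn, a rotation vector about the tool's x, y, z as a fraction of full scale. A call has exactly 5 rows; each row shifts and turns the commanded pose from where the row before left it, along the tool's axes as they then stand; what a row does not reach is not made up. Full scale, the value 1, is 0.025 m for a shift and 0.08 rad for a turn. A row lasts 1/10 s, in which the tool goes at most 50 mm and 8.59 degrees, less where a joint would pass 70% of its speed; a pose out of reach is approached as far as the arm can. A call with a number of a shift or a turn outside -1 to 1 is refused whole. A call with a gripper value outside its range is refused whole. "claw" is the closure in counts, from 0 (fully open) to 255 (shut), set as the call begins (left out, the last holds). The fingers move at their own pace and stop on an object; "newtons" is the grip in N (left out, the last holds). Time passes only in rows, so rows that do not move let the fingers close, or fill a call up. It gives the time, the measured TCP pose, the force, the opening and the grip force at its end, in the units of the state.
- readout.sense(): the state, without advancing time (a new reading comes with each control period).
- viewer.camera(name): name is "side" or "top" or "wrist"; returns (picture, depth): 384x512x3 uint8, red, green, blue; 384x512 float32, m along the optical axis (not along the pixel's ray), 0 where there is no reading.
- viewer.get_calibration(name): a dict with "fx", "fy", "cx", "cy" (pixels), "dist" ([k1, k2, p1, p2, k3] as OpenCV has them; the pictures are not rectified), "origin" and "rotation" of the camera in the world. Camera axes: x right, y down, z forward; pixel columns grow to the right and rows downward; lengths in m; the calibration is good to about 2 mm. A picture is of the moment at which its call begins: read the wrist's pose just before it. get_calibration takes no time and is no camera call; for the wrist camera it gives the pose at the moment of the call.
- order.job_done(): hands the job in; it is judged then, once.
The state is a dict: "t": time; "joints": joint angles; "qvel": joint speeds; "tau": joint torques, N m; "tool_pos": TCP position; "orientation": TCP orientation; "contact_force": force on the tool from outside, world axes, zero at the start; "ft_torque": the same for the moment, N m; "finger_gap": finger opening in m; "grip_force": force on a finger pad.
Only numpy, scipy, OpenCV 4.12 (cv2) and the standard library are available. Lean on these libraries where they do the work, as an engineer would, in place of code of your own. Each camera call takes 0.05 s, during which the arm holds its last target. There are 200 camera calls.

TASK

Lift the brass bar paperweight off the rosewood panel and lay it flat, wholly on the felt pad. Then take the stylus from its stand and, in one slow unbroken stroke (4 to 5 cm a second, tip well down in the groove, never forced), run its tip along the empty L-shaped groove from the free end of the long leg, round the corner, to the free end of the short leg. Stand the stylus back in its stand with its collar down on the block, leaving the vase, brush pot and inkstone undisturbed.

Things in the scene. Friction and masses are not known exactly. Their poses are not given: they have to be found in the camera images.
- panel: dark rosewood panel, 260 (its x) by 190 (its y) by 28 mm thick, fixed flat on the table at any yaw; origin at the centre of its underside. A groove 14 mm wide and 8 mm deep (floor 20 mm above the table) runs round the middle of its top as a rectangle of 190 by 130 mm between centre lines. On the sides at -x and +y of the panel it is filled flush with a pale wood strip; on the sides at -y (long leg) and +x (short leg) it is still empty: an L.
- seam_start (a point): free end of the long leg of the empty groove, mid-width, level with the panel's top; the groove ends 7 mm beyond this point. The long leg runs straight from here along the panel's +x, 190 mm, to seam_corner.
- seam_corner (a point): corner of the L, mid-width of both legs, level with the panel's top.
- seam_end (a point): free end of the short leg, mid-width, level with the panel's top, 130 mm from seam_corner along the panel's +y; the groove ends 7 mm beyond.
- weight_mid (a point): centre of the loose brass bar paperweight, 120 (its x) by 24 (its y) by 18 mm (z), about 0.35 kg; it starts lying on the panel across the long leg of the groove.
- pad_top (a point): middle of the top face of the thin blue felt pad, 180 (its x) by 130 (its y) by 4 mm, fixed on the table.
- stylus_tip (a point): very tip of the loose stylus; the stylus's z runs from the tip up its handle. 140 mm long, about 60 g: rounded white tip 6 mm across, cone to 14 mm across at 28 mm, brass collar 28 mm across from 60 to 65 mm, then a round wooden handle 14 mm across from 65 to 140 mm.
- stylus_grip (a point): on the stylus's axis half-way up the handle, 100 mm above the tip; the stylus starts upright in its stand.
- stand_hole0 (a point): centre of the mouth of the hole in the stylus stand, a wooden block 70 by 70 by 75 mm fixed on the table; hole 21 mm across, 70 mm deep, at the middle of its top. With the collar resting on the block the tip is 60 mm below this point.
- vase: bystander: blue porcelain vase, 44 mm across, 75 mm tall, standing loose on the panel inside the groove; origin at the centre of its foot.
- brushpot: bystander: dark wooden brush pot 76 mm across, 110 mm tall with brushes up to 225 mm, on the table; origin at the centre of its foot.
- inkstone: bystander: black inkstone 120 by 80 by 26 mm on the table; origin at the centre of its underside.
There are look-alikes about, which are no part of the job. Of the things shaped like the part that bears stylus_tip, the wooden one is meant. Of the things shaped like the part that bears pad_top, the blue one is meant.

How it is judged:
By the outcome, as a careful person would: the job done as asked, in the order asked, and still so for the second after the job is handed in, with the robot touching nothing.
It also fails if it takes over 72 s, if anything falls off the work surface, if the arm or the gripper's body presses on something with over 40 N, if the wrist force passes 120 N, or if a joint passes its speed limit or range.

## Working session

There is one attempt and no reset: what is moved stays moved. The work goes in short steps, Python scripts to look and compute and a tool call to move; the robot and the scene stay as the last step left them, time stands still between calls to the robot, and variables do not carry over. Pictures are saved under pics/ and viewed, at most 10 in all, crops included, and the job is handed in when it is done.

Besides the shell and the picture viewer there is one more tool, called after "Emit:" by a JSON object that holds its "name" and its "arguments". arm_command: Moves the arm, as the interface text tells. Its arguments: {"type":"object","properties":{"plan":{"type":"array"},"claw":{"type":"number"},"newtons":{"type":"number"}},"required":["plan"]}

```bash
mkdir -p pics; ls
cat > h.py <<'E'
import numpy as np, cv2
from cell import readout, viewer, order, r
def cal(n):
    c=viewer.get_calibration(n); K=np.array([[c['fx'],0,c['cx']],[0,c['fy'],c['cy']],[0,0,1]]); return K,np.array(c['dist'],float),np.array(c['origin']),np.array(c['rotation'])
def shot(n,name=None):
    c=cal(n); p,d=viewer.camera(n)
    np.savez(f'/tmp/{n}.npz',p=p,d=d,K=c[0],D=c[1],o=c[2],R=c[3])
    if name: cv2.imwrite(f'pics/{name}.png',p[:,:,::-1])
    return p,d
def load(n): return np.load(f'/tmp/{n}.npz')
def cloud(f):
    h,w=f['d'].shape; uv=np.stack(np.meshgrid(np.arange(w),np.arange(h)),-1).reshape(-1,1,2).astype(float)
    n=cv2.undistortPoints(uv,f['K'],f['D']).reshape(h,w,2)
    P=np.dstack([n,np.ones((h,w))])*f['d'][...,None]
    return P@f['R'].T+f['o']
def onplane(f,uv,z):
    n=cv2.undistortPoints(np.array(uv,float).reshape(-1,1,2),f['K'],f['D']).reshape(-1,2)
    d=np.c_[n,np.ones(len(n))]@f['R'].T
    return f['o']+d*((z-f['o'][2])/d[:,2])[:,None]
E
python3 - <<'E'
from h import *
p,d=shot('top','top0'); q,_=shot('side','side0')
print(readout.sense()); print(cal('top'),cal('side'),cal('wrist'))
E
```

```text
pics
{'t': 0.1, 'joints': array([-1.46796518e+00,  2.87141919e-01,  1.57803944e+00,  7.44204097e-06,
        1.27863890e+00, -1.49989634e-01]), 'qvel': array([ 0.00063951, -0.00542636, -0.00310105,  0.00154936, -0.00015414,
       -0.00068395]), 'tau': array([ 7.09535962e-04, -4.07296443e+01, -2.93700635e+01, -1.37203583e-04,
        3.43289335e-03, -9.96395755e-06]), 'tool_pos': array([ 0.1688321 , -0.65308308,  0.30263732]), 'orientation': array([-3.13939112e+00, -3.39907813e-04,  2.52818256e-01]), 'contact_force': array([ 0.272627  , -0.37224356, -0.34160483]), 'ft_torque': array([ 0.05125372, -0.03055678,  0.02051793]), 'grip_force': 0.0, 'finger_gap': 0.0856006774294018}
(array([[456.11425985,   0.        , 252.96107173],
       [  0.        , 456.11425985, 191.35306498],
       [  0.        ,   0.        ,   1.        ]]), array([0.03718468, 0.        , 0.        , 0.        , 0.        ]), array([0.41372319, 0.06626657, 1.45768491]), array([-3.06883913, -0.02098841, -1.5621028 ])) (array([[475.14939488,   0.        , 247.09982349],
       [  0.        , 475.14939488, 193.04425617],
       [  0.        ,   0.        ,   1.        ]]), array([-0.10846581,  0.        ,  0.        ,  0.        ,  0.        ]), array([ 0.22626765, -1.40115148,  1.00313393]), array([-2.11380576, -0.01101144, -0.17489882])) (array([[322.3493316 ,   0.        , 252.75726343],
       [  0.        , 322.3493316 , 189.70198694],
       [  0.        ,   0.        ,   1.        ]]), array([-0.0645828,  0.       ,  0.       ,  0.       ,  0.       ]), array([ 0.24377981, -0.63251488,  0.37347893]), array([ 2.8254876 ,  0.00385463, -1.31735038]))
```

```bash
sed -i 's/import numpy as np, cv2/import numpy as np, cv2\nfrom scipy.spatial.transform import Rotation as Ro/; s/np.array(c\[.rotation.\])$/Ro.from_euler("xyz",c["rotation"]).as_matrix()/' h.py
python3 - <<'E'
import re
from h import *
for n in('top','side'):
    f=dict(load(n)); f['R']=Ro.from_euler('xyz',f['R']).as_matrix(); np.savez(f'/tmp/{n}.npz',**f)
f=load('top'); c=cloud(f); print(np.round(c[::60,::64],3).tolist())
E
```

```text
[[[1.461, 1.222, -0.681], [1.462, 0.92, -0.662], [1.461, 0.617, -0.641], [1.454, 0.315, -0.613], [1.46, 0.018, -0.612], [1.463, -0.281, -0.608], [1.467, -0.58, -0.608], [1.462, -0.872, -0.595]], [[1.199, 1.25, -0.752], [0.94, 0.651, -0.007], [0.942, 0.444, 0.001], [0.925, 0.232, 0.058], [0.933, 0.032, 0.046], [0.938, -0.172, 0.041], [0.957, -0.389, -0.002], [0.96, -0.601, -0.007]], [[0.908, 1.243, -0.76], [0.741, 0.64, 0.005], [0.745, 0.439, 0.002], [0.749, 0.235, 0.003], [0.752, 0.029, -0.0], [0.755, -0.179, -0.002], [0.756, -0.386, 0.002], [0.759, -0.594, 0.001]], [[0.617, 1.225, -0.751], [0.55, 0.635, 0.0], [0.552, 0.434, 0.003], [0.555, 0.232, -0.002], [0.554, 0.028, 0.025], [0.559, -0.179, 0.0], [0.562, -0.386, -0.003], [0.563, -0.592, -0.002]], [[0.333, 1.213, -0.756], [0.361, 0.629, -0.003], [0.362, 0.431, -0.006], [0.364, 0.228, 0.001], [0.365, 0.026, 0.001], [0.367, -0.178, 0.001], [0.369, -0.384, -0.004], [0.371, -0.585, 0.002]], [[0.056, 1.195, -0.749], [0.177, 0.618, 0.003], [0.177, 0.423, -0.0], [0.177, 0.225, 0.0], [0.229, 0.033, 0.317], [0.18, -0.177, 0.005], [0.181, -0.38, 0.0], [0.183, -0.58, 0.001]], [[-0.002, 0.802, -0.002], [-0.003, 0.61, 0.003], [-0.003, 0.416, 0.004], [-0.005, 0.221, -0.0], [0.078, 0.031, 0.29], [0.196, -0.06, 0.698], [0.175, -0.188, 0.621], [0.181, -0.294, 0.639]]]
```

View pics/top0.png

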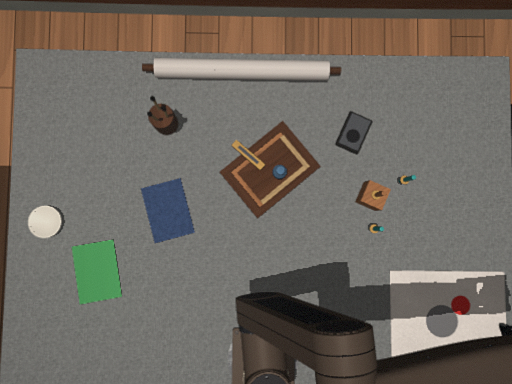

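View pics/side0.png

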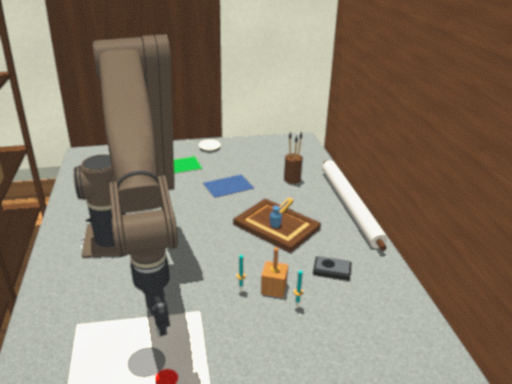

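Top view: stylus candidates are the wooden one in the block (376,195), and two teal ones at (406,180) and (376,229). I choose the wooden one. Pad candidates are blue (167,210) and green (97,271), and I choose blue. The brass bar is at (248,154), the vase at (280,172). Next is a close crop to check.

Run:
```python
from h import *
f=load('top'); c=cloud(f); p=f['p']; 
a=cv2.resize(p[110:225,210:420],None,fx=3.8,fy=3.8,interpolation=cv2.INTER_CUBIC); cv2.imwrite('pics/crop0.png',a[:,:,::-1])
hsv=cv2.cvtColor(p,cv2.COLOR_RGB2HSV)
def rect(m,z,name):
    n,l,s,_=cv2.connectedComponentsWithStats(m.astype(np.uint8)); i=1+np.argmax(s[1:,4]); m=(l==i)
    v,u=np.nonzero(m); P=onplane(f,np.c_[u,v],z)[:,:2]; print(name,s[i],cv2.minAreaRect((P*1000).astype(np.float32)),'depthz',np.median(c[...,2][m]))
H,S,V=[hsv[...,i].astype(int) for i in range(3)]
win=lambda a,b,e,g:(np.add.outer(np.arange(384),np.zeros(512))>=a)&(np.add.outer(np.arange(384),np.zeros(512))<b)&(np.add.outer(np.zeros(384),np.arange(512))>=e)&(np.add.outer(np.zeros(384),np.arange(512))<g)
rect((H>95)&(H<130)&(S>100)&win(170,250,135,200),.004,'pad')
rect((S>60)&win(115,225,212,325),.028,'panel')
rect((S>60)&win(175,215,350,395),.075,'stand')
rect((V<70)&win(105,160,330,380),.026,'ink')
rect((S>60)&win(90,140,145,180),.05,'brush')
rect((H>95)&(H<130)&(S>100)&win(155,190,265,295),.07,'vase')
rect((V>170)&(S>80)&win(135,172,228,268),.046,'bar')
```

```text
pad [ 142  179   52   63 2180] ((457.613525390625, 307.3706359863281), (176.54071044921875, 124.53832244873047), 15.633255004882812) depthz 0.004106317678293725
panel [ 220  121  100   97 4953] ((607.438720703125, -0.466339111328125), (235.2904052734375, 259.7075500488281), 39.922420501708984) depthz 0.027891070488645253
stand [356 180  35  31 715] ((507.0809326171875, -327.0585021972656), (84.6150894165039, 81.2771987915039), 66.34113311767578) depthz 0.07379339860853174
ink [336 111  36  43 296] ((709.8883666992188, -280.74053955078125), (79.30490112304688, 120.75083923339844), 65.99026489257812) depthz 0.019595130747447453
brush [148 100  30  34 616] ((741.6787719726562, 319.5418395996094), (96.29347229003906, 86.94654083251953), 69.56958770751953) depthz 0.10903054605533224
vase [275 165  11  13  58] ((580.0521850585938, -37.646297454833984), (27.103899002075195, 37.75404739379883), 49.34440994262695) depthz 0.09977314885338107
bar [233 140  31  29 139] ((632.7396850585938, 54.838829040527344), (115.90257263183594, 20.390073776245117), 49.49091720581055) depthz 0.04574717272667517
```

View pics/crop0.png

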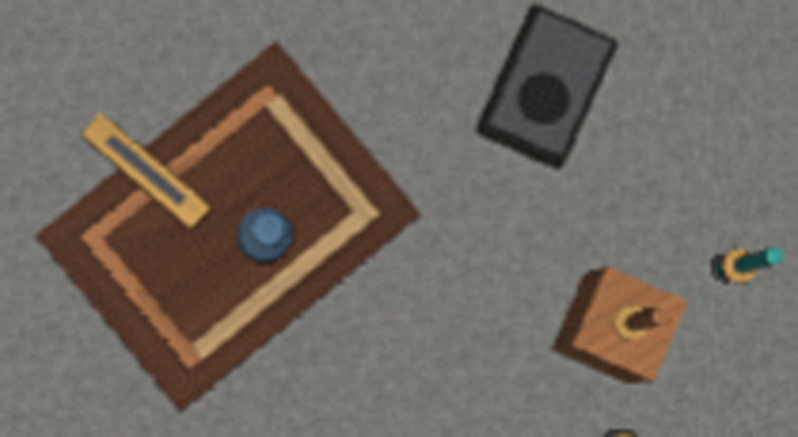

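The crop shows the wooden stylus in the block at top (377,194), the bar across the upper-left leg, and the empty brown legs at upper-left (long) and lower-left (short). The pale strips lie on the right and bottom sides. So seam_start is near top px (281,135), the corner near (235,172) and the end near (261,205). I'm moving above the bar.

Emit:
{"name": "arm_command", "arguments": {"plan": [[1, -0.91, 0, 0, 0, 0], [1, -0.91, 0, 0, 0, 0], [1, -0.91, 0, 0, 0, 0], [1, -0.91, 0, 0, 0, 0], [1, -0.91, 0, 0, 0, 0]]}}

```text
t: 0.6
tool_pos: [0.2619, -0.5107, 0.3033]
orientation: [-3.14, -0.0, 0.252]
contact_force: [-0.4, -0.6, 0.3]
finger_gap: 0.0857
grip_force: 0.0
```

Emit:
{"name": "arm_command", "arguments": {"plan": [[1, -0.91, 0, 0, 0, 0], [1, -0.91, 0, 0, 0, 0], [1, -0.91, 0, 0, 0, 0], [1, -0.91, 0, 0, 0, 0], [1, -0.91, 0, 0, 0, 0]]}}

```text
t: 1.1
tool_pos: [0.3544, -0.3693, 0.3034]
orientation: [-3.141, 0.0, 0.253]
contact_force: [0.3, -0.3, -0.4]
finger_gap: 0.0854
grip_force: 0.0
```

Emit:
{"name": "arm_command", "arguments": {"plan": [[1, -0.91, 0, 0, 0, 0], [1, -0.91, 0, 0, 0, 0], [1, -0.91, 0, 0, 0, 0], [1, -0.91, 0, 0, 0, 0], [1, -0.91, 0, 0, 0, 0]]}}

```text
t: 1.6
tool_pos: [0.4469, -0.2279, 0.3035]
orientation: [-3.141, 0.0, 0.253]
contact_force: [0.2, -1.0, -0.7]
finger_gap: 0.0855
grip_force: 0.0
```

Emit:
{"name": "arm_command", "arguments": {"plan": [[1, -0.91, 0, 0, 0, 0], [1, -0.91, 0, 0, 0, 0], [1, -0.91, 0, 0, 0, 0], [1, -0.91, 0, 0, 0, 0], [1, -0.91, 0, 0, 0, 0]]}}

```text
t: 2.1
tool_pos: [0.5395, -0.0865, 0.3034]
orientation: [-3.141, 0.001, 0.253]
contact_force: [0.6, -1.7, 0.4]
finger_gap: 0.0856
grip_force: 0.0
```

Emit:
{"name": "arm_command", "arguments": {"plan": [[1, -0.91, 0, 0, 0, -0.76], [1, -0.91, 0, 0, 0, -0.76], [1, -0.91, 0, 0, 0, -0.76], [0, 0, 0, 0, 0, -0.76], [0, 0, 0, 0, 0, -0.76]]}}

```text
t: 2.6
tool_pos: [0.5894, 0.0013, 0.3031]
orientation: [-3.141, 0.001, 0.562]
contact_force: [-0.1, 0.1, 0.0]
finger_gap: 0.0855
grip_force: 0.0
```

Run:
```python
from h import *
s=readout.sense(); print(s['t'],s['tool_pos'],s['orientation'],s['joints'],s['contact_force'],r.tip_reach)
shot('wrist','w0')
```

```text
2.6 [0.58941656 0.00131692 0.30308238] [-3.14066903e+00  1.15070522e-03  5.61501948e-01] [-1.69774205e-01  1.00912510e-01  1.79290347e+00 -8.53654267e-05
  1.24924998e+00  8.39547743e-01] [-0.0779106   0.07405753  0.01202455] 0.0726
```

View pics/w0.png

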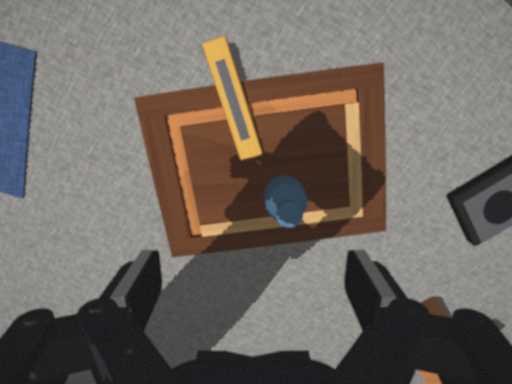

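The wrist view shows the panel's top-face corners near (136,98), (383,64), (385,230) and (173,256). The bar's ends are near (215,41) and (249,157), the vase is at (286,200), and the L corner is near (175,122).

```bash
cat >> h.py <<'E'
def fitrect(Q,P):  # Q body pts, P world xy -> x,y,yaw
    qc,pc=Q.mean(0),P.mean(0); H=(Q-qc).T@(P-pc); a=np.arctan2(H[0,1]-H[1,0],H[0,0]+H[1,1])
    R=np.array([[np.cos(a),-np.sin(a)],[np.sin(a),np.cos(a)]]); t=pc-R@qc
    return t,a,np.round(1000*((Q@R.T+t)-P),1).tolist()
E
python3 - <<'E'
from h import *
f=load('wrist'); g=load('top'); print(f['o'])
# panel corners: (-x,-y)=start side TR ; (+x,-y)=TL ; (+x,+y)=BL ; (-x,+y)=BR
Q=np.array([[-130,-95],[130,-95],[130,95],[-130,95]])/1000
print(fitrect(Q,onplane(f,[(383,64),(136,98),(173,256),(385,230)],.028)[:,:2]))
cr=np.array([(277,42),(38,237),(182,410),(420,213)])/3.8+[210-.4,110-.4]
print(fitrect(Q,onplane(g,cr,.028)[:,:2]))
print('seam',onplane(f,[(353,96),(175,122),(195,232)],.022)[:,:2])
# bar
B=onplane(f,[(203,43),(225,37),(262,154),(239,160)],.046); print(B[:,:2],B[:,:2].mean(0),np.linalg.norm(np.diff(B[:,:2],axis=0),axis=1)); d=B[1]+B[0]-B[2]-B[3]; print(np.degrees(np.arctan2(d[1],d[0])))
cr=np.array([(83,131),(100,114),(210,210),(193,228)])/3.8+[209.6,109.6]
B=onplane(g,cr,.046); print('topbar',B[:,:2].mean(0))
c=cloud(f); 
for uv in((232,100),(300,150),(300,101),(350,20)): print(np.median(c[uv[1]-1:uv[1]+2,uv[0]-1:uv[0]+2,2]))
E
```

```text
[0.65474369 0.04459305 0.37378082]
(array([ 0.588894  , -0.01671775]), np.float64(2.266750280548073), [[2.0, -0.1], [-0.1, 1.9], [-1.6, 0.4], [-0.3, -2.1]])
(array([ 0.59027196, -0.01612125]), np.float64(2.2708033928530993), [[2.1, 0.5], [0.9, 1.8], [-2.4, -0.1], [-0.5, -2.1]])
seam [[ 0.70166444 -0.0502862 ]
 [ 0.57692124  0.09606507]
 [ 0.47407061  0.01408831]]
[[6.61555623e-01 1.05400761e-01]
 [6.77060748e-01 9.04504094e-02]
 [6.01245756e-01 5.95250562e-04]
 [5.83155137e-01 1.73909376e-02]] [0.63075432 0.05345934] [0.02153885 0.11756642 0.02468533]
49.07350943617741
topbar [0.63197986 0.05358867]
0.047231680203391635
0.028483799424404765
0.021166088120625703
0.00022195609044389775
```

Emit:
{"name": "arm_command", "arguments": {"plan": [[0, 0, 0.7, 0, 0, -0.74], [0, 0, 0.7, 0, 0, -0.74], [0, 0, 0.7, 0, 0, -0.74], [0, 0, 0.7, 0, 0, -0.74], [0, 0, 0.7, 0, 0, -0.74]]}}

```text
t: 3.15
tool_pos: [0.589, -0.0001, 0.2153]
orientation: [-3.141, 0.0, 0.854]
contact_force: [-0.6, -0.7, -0.7]
finger_gap: 0.0851
grip_force: 0.0
```

Emit:
{"name": "arm_command", "arguments": {"plan": [[0.67, -0.02, 0.6, 0, 0, 0], [0.67, -0.02, 0.6, 0, 0, 0], [0.67, -0.02, 0.6, 0, 0, 0], [0.67, -0.02, 0.6, 0, 0, 0], [0, -0.02, 0.6, 0, 0, 0]]}}

```text
t: 3.65
tool_pos: [0.6322, 0.053, 0.1406]
orientation: [3.141, -0.001, 0.853]
contact_force: [0.1, -0.2, 0.2]
finger_gap: 0.0854
grip_force: 0.0
```

Run:
```python
from h import *
s=readout.sense(); print(s['t'],s['tool_pos'],s['orientation'],s['joints'])
shot('wrist','w1')
```

```text
3.65 [0.63218028 0.05304352 0.14055953] [ 3.14140642e+00 -5.04273816e-04  8.53199605e-01] [-7.60987291e-02  3.73967630e-01  1.78637341e+00  3.52110208e-04
  9.80800677e-01  6.41302207e-01]
```

View pics/w1.png

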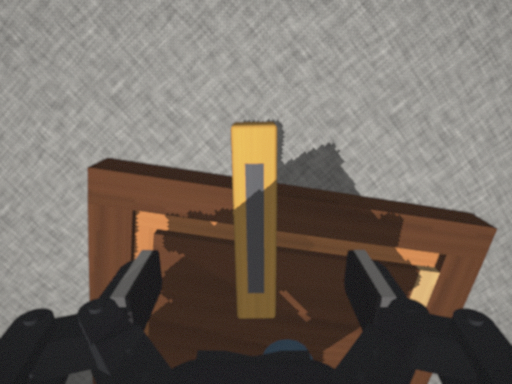

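The bar is upright and centred between the fingers, spanning (255,125) to (256,317). I'll descend and grip.

Emit:
{"name": "arm_command", "arguments": {"plan": [[0, 0, 0.5, 0, 0, 0], [0, 0, 0.5, 0, 0, 0], [0, 0, 0.3, 0, 0, 0], [0, 0, 0.12, 0, 0, 0], [0, 0, 0, 0, 0, 0]]}}

```text
t: 4.2
tool_pos: [0.6313, 0.0519, 0.1055]
orientation: [-3.141, 0.0, 0.852]
contact_force: [-0.9, -0.7, 1.2]
finger_gap: 0.085
grip_force: 0.0
```

Emit:
{"name": "arm_command", "arguments": {"plan": [[0, 0, 0, 0, 0, 0], [0, 0, 0, 0, 0, 0], [0, 0, 0, 0, 0, 0], [0, 0, 0, 0, 0, 0], [0, 0, 0, 0, 0, 0]], "claw": 255, "newtons": 60}}

```text
t: 4.7
tool_pos: [0.6321, 0.0521, 0.1067]
orientation: [3.14, -0.001, 0.853]
contact_force: [-0.8, -1.1, 2.2]
finger_gap: 0.0223
grip_force: 61.4
```

Emit:
{"name": "arm_command", "arguments": {"plan": [[0, 0, -0.5, 0, 0, 0], [0, 0, -1, 0, 0, 0.9], [0, 0, -1, 0, 0, 0.9], [0, 0, -1, 0, 0, 0.9], [0, 0, -0.8, 0, 0, 0.9]]}}

```text
t: 5.2
tool_pos: [0.631, 0.0522, 0.2143]
orientation: [-3.141, 0.001, 0.562]
contact_force: [0.2, -0.0, -4.6]
finger_gap: 0.0222
grip_force: 60.6
```

Emit:
{"name": "arm_command", "arguments": {"plan": [[-0.03, -0.6, 0, 0, 0, 0], [-0.03, -1, 0, 0, 0, 0], [-0.03, -1, 0, 0, 0, 0], [-0.03, -1, 0, 0, 0, 0], [-0.03, -1, 0, 0, 0, 0]]}}

```text
t: 5.7
tool_pos: [0.5641, 0.1487, 0.2109]
orientation: [-3.139, 0.004, 0.567]
contact_force: [-0.1, -0.4, -4.4]
finger_gap: 0.0223
grip_force: 60.6
```

Emit:
{"name": "arm_command", "arguments": {"plan": [[-0.03, -1, 0, 0, 0, 0], [-0.03, -1, 0, 0, 0, 0], [-0.03, -1, 0, 0, 0, 0], [-0.03, -1, 0, 0, 0, 0], [-0.03, -1, 0, 0, 0, 0]]}}

```text
t: 6.2
tool_pos: [0.4939, 0.2519, 0.2111]
orientation: [-3.14, 0.004, 0.567]
contact_force: [-0.0, 0.6, -4.5]
finger_gap: 0.0219
grip_force: 60.6
```

Emit:
{"name": "arm_command", "arguments": {"plan": [[-0.03, -1, 0, 0, 0, 0], [-0.03, -1, 0, 0, 0, 0.9], [0, -0.6, 0.5, 0, 0, 0.9], [0, 0, 0.5, 0, 0, 0.9], [0, 0, 0.5, 0, 0, 0.9]]}}

```text
t: 6.7
tool_pos: [0.4589, 0.306, 0.1734]
orientation: [3.141, 0.004, 0.277]
contact_force: [-0.6, 0.2, -4.8]
finger_gap: 0.0222
grip_force: 60.6
```

Run:
```python
from h import *
s=readout.sense(); print(s['t'],s['tool_pos'],s['orientation'],s['finger_gap'],s['grip_force'],s['joints'])
shot('wrist','w2'); shot('top')
f=load('wrist')
cv2.imwrite('pics/w2.png',f['p'][:,:,::-1])
hsv=cv2.cvtColor(f['p'],cv2.COLOR_RGB2HSV); m=(hsv[...,0]>95)&(hsv[...,0]<130)&(hsv[...,1]>100)
v,u=np.nonzero(m); print(cv2.minAreaRect((onplane(f,np.c_[u,v],.004)[:,:2]*1000).astype(np.float32)),u.min(),u.max(),v.min(),v.max())
```

```text
6.7 [0.45887303 0.30602613 0.1734082 ] [3.14146564 0.00428076 0.27739575] 0.022231954285347348 60.565205812454224 [4.04062264e-01 1.64949372e-01 1.97775517e+00 4.91935929e-04
 1.00315068e+00 1.69719719e+00]
((400.19024658203125, 291.44921875), (294.518310546875, 128.31227111816406), 15.778143882751465) 163 343 71 383
```

View pics/w2.png

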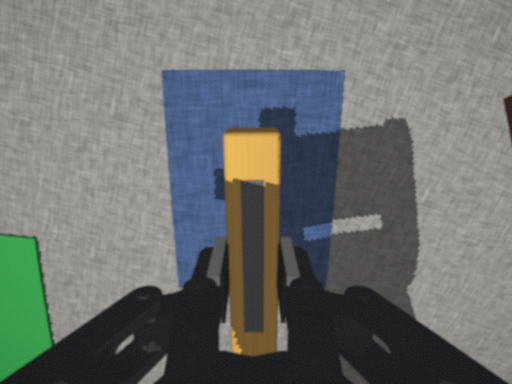

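The bar is centred over the blue pad, with the pad's far edge at row 71 and columns 163–343. Lowering.

Emit:
{"name": "arm_command", "arguments": {"plan": [[0, 0, 1, 0, 0, 0], [0, 0, 1, 0, 0, 0], [0, 0, 0.8, 0, 0, 0], [0, 0, 0.5, 0, 0, 0], [0, 0, 0.2, 0, 0, 0]]}}

```text
t: 7.3
tool_pos: [0.4604, 0.3051, 0.0868]
orientation: [3.141, 0.003, 0.278]
contact_force: [-0.4, -0.4, -4.0]
finger_gap: 0.0221
grip_force: 60.5
```

Emit:
{"name": "arm_command", "arguments": {"plan": [[0, 0, 0.06, 0, 0, 0], [0, 0, 0.04, 0, 0, 0], [0, 0, 0, 0, 0, 0], [0, 0, 0, 0, 0, 0], [0, 0, 0, 0, 0, 0]]}}

```text
t: 7.8
tool_pos: [0.462, 0.3056, 0.0866]
orientation: [-3.141, -0.001, 0.277]
contact_force: [0.2, 0.3, -4.6]
finger_gap: 0.0224
grip_force: 60.5
```

Emit:
{"name": "arm_command", "arguments": {"plan": [[0, 0, 0.05, 0, 0, 0], [0, 0, 0.05, 0, 0, 0], [0, 0, 0, 0, 0, 0], [0, 0, 0, 0, 0, 0], [0, 0, 0, 0, 0, 0]]}}

```text
t: 8.3
tool_pos: [0.4617, 0.3055, 0.0834]
orientation: [-3.142, 0.0, 0.277]
contact_force: [-0.0, -0.5, -3.7]
finger_gap: 0.0224
grip_force: 60.5
```

Emit:
{"name": "arm_command", "arguments": {"plan": [[0, 0, 0.04, 0, 0, 0], [0, 0, 0, 0, 0, 0], [0, 0, 0, 0, 0, 0], [0, 0, 0, 0, 0, 0], [0, 0, 0, 0, 0, 0]]}}

```text
t: 8.8
tool_pos: [0.4618, 0.3056, 0.0827]
orientation: [-3.142, -0.0, 0.277]
contact_force: [-0.4, -0.1, -0.8]
finger_gap: 0.0226
grip_force: 60.9
```

Emit:
{"name": "arm_command", "arguments": {"plan": [[0, 0, 0, 0, 0, 0], [0, 0, 0, 0, 0, 0], [0, 0, 0, 0, 0, 0], [0, 0, 0, 0, 0, 0], [0, 0, 0, 0, 0, 0]], "claw": 0}}

```text
t: 9.3
tool_pos: [0.4618, 0.3056, 0.0826]
orientation: [-3.142, -0.0, 0.277]
contact_force: [-0.8, -1.1, 0.4]
finger_gap: 0.0856
grip_force: 0.0
```

Emit:
{"name": "arm_command", "arguments": {"plan": [[0, 0, -0.3, 0, 0, 0], [0, 0, -0.9, 0, 0, 0], [0, 0, -1, 0, 0, 0], [0, 0, -1, 0, 0, 0], [0, 0, -1, 0, 0, 0]]}}

```text
t: 9.8
tool_pos: [0.4616, 0.3055, 0.189]
orientation: [-3.142, -0.0, 0.277]
contact_force: [0.4, -0.8, 0.2]
finger_gap: 0.0853
grip_force: 0.0
```

Run:
```python
from h import *
s=readout.sense(); print(s['t'],s['tool_pos'],s['orientation'],s['joints'],s['finger_gap'])
shot('wrist'); f=load('wrist'); p=f['p']
hsv=cv2.cvtColor(p,cv2.COLOR_RGB2HSV); H,S,V=[hsv[...,i].astype(int) for i in range(3)]
m=(H<32)&(H>12)&(S>130)&(V>90); n,l,st,_=cv2.connectedComponentsWithStats(m.astype(np.uint8)); i=1+np.argmax(st[1:,4]); v,u=np.nonzero(l==i)
print(st[i],cv2.minAreaRect((onplane(f,np.c_[u,v],.022)[:,:2]*1000).astype(np.float32)))
# stylus / stand from earlier top image
g=load('top'); p=g['p']; c=cloud(g)
hsv=cv2.cvtColor(p,cv2.COLOR_RGB2HSV)
cr=np.array([(605,267),(688,300),(652,383),(572,347)])/3.8+[209.6,109.6]
B=onplane(g,cr,.075)[:,:2]; print('stand',B.mean(0),np.linalg.norm(np.diff(B,axis=0),axis=1))
z=c[...,2]; m=(z>.10)&(z<.2)&(np.hypot(c[...,0]-.51,c[...,1]+.33)<.06); print('handle',m.sum(),c[m].min(0),c[m].max(0),np.median(c[m],0))
m=(z>.145)&m; print(m.sum(),np.median(c[m],0))
```

```text
9.8 [0.46162897 0.30547625 0.18897685] [-3.14151290e+00 -4.66052087e-04  2.76795609e-01] [4.01271040e-01 1.45751986e-01 1.96694870e+00 2.48377625e-05
 1.02841962e+00 1.69525892e+00] 0.08527309470145057
[ 237  111   31  147 2847] ((461.4674377441406, 307.35687255859375), (119.01615905761719, 22.426761627197266), 16.653417587280273)
stand [ 0.50771708 -0.33452196] [0.07128446 0.07321065 0.06972763]
handle 42 [ 0.50174688 -0.34006553  0.10054034] [ 0.51359674 -0.3283123   0.15925841] [ 0.50778753 -0.33064574  0.14741817]
21 [ 0.50802285 -0.33291004  0.15642354]
```

The bar lies centred on the pad. Moving above the stylus.

Emit:
{"name": "arm_command", "arguments": {"plan": [[-0.2, 0.6, -0.9, 0, 0, 0], [-0.2, 1, -0.9, 0, 0, 0], [-0.2, 1, -0.9, 0, 0, 0], [-0.2, 1, -0.9, 0, 0, 0], [-0.2, 1, 0, 0, 0, 0]]}}

```text
t: 10.35
tool_pos: [0.4705, 0.1875, 0.2817]
orientation: [3.141, -0.008, 0.277]
contact_force: [0.1, -0.6, 0.2]
finger_gap: 0.0857
grip_force: 0.0
```

Emit:
{"name": "arm_command", "arguments": {"plan": [[-0.2, 1, 0, 0, 0, 0], [-0.2, 1, 0, 0, 0, 0], [-0.2, 1, 0, 0, 0, 0], [-0.2, 1, 0, 0, 0, 0], [-0.2, 1, 0, 0, 0, 0]]}}

```text
t: 10.85
tool_pos: [0.479, 0.0599, 0.2776]
orientation: [3.141, -0.0, 0.277]
contact_force: [1.3, 0.5, 0.2]
finger_gap: 0.086
grip_force: 0.0
```

Emit:
{"name": "arm_command", "arguments": {"plan": [[-0.2, 1, 0, 0, 0, 0], [-0.2, 1, 0, 0, 0, 0], [-0.2, 1, 0, 0, 0, 0], [-0.2, 1, 0, 0, 0, 0], [-0.2, 1, 0, 0, 0, 0]]}}

```text
t: 11.35
tool_pos: [0.4891, -0.0671, 0.2775]
orientation: [3.141, -0.0, 0.277]
contact_force: [-0.1, 1.1, -0.0]
finger_gap: 0.0853
grip_force: 0.0
```

Emit:
{"name": "arm_command", "arguments": {"plan": [[-0.2, 1, 0, 0, 0, 0], [-0.2, 1, 0, 0, 0, 0], [-0.2, 1, 0, 0, 0, 0], [-0.2, 1, 0, 0, 0, 0], [-0.2, 1, 0, 0, 0, 0]]}}

```text
t: 11.85
tool_pos: [0.4993, -0.1942, 0.2775]
orientation: [3.141, -0.0, 0.277]
contact_force: [0.7, -0.7, -0.0]
finger_gap: 0.0854
grip_force: 0.0
```

Emit:
{"name": "arm_command", "arguments": {"plan": [[-0.2, 1, 0, 0, 0, 0], [-0.2, 1, 0, 0, 0, 0], [-0.2, 1, 0, 0, 0, 0], [-0.2, 1, 0, 0, 0, 0], [-0.2, 1, 0, 0, 0, -0.9]]}}

```text
t: 12.35
tool_pos: [0.5094, -0.3213, 0.2774]
orientation: [3.142, -0.0, 0.35]
contact_force: [0.3, 0.4, -0.5]
finger_gap: 0.0851
grip_force: 0.0
```

Emit:
{"name": "arm_command", "arguments": {"plan": [[0, 0.4, 0, 0, 0, -0.87], [0, 0, 0, 0, 0, -0.87], [0, 0, 0, 0, 0, -0.87], [0, 0, 0, 0, 0, -0.87], [0, 0, 0, 0, 0, -0.87]]}}

```text
t: 12.85
tool_pos: [0.5128, -0.3297, 0.2773]
orientation: [-3.141, 0.0, 0.7]
contact_force: [-0.1, 0.2, 0.3]
finger_gap: 0.0854
grip_force: 0.0
```

Run:
```python
from h import *
s=readout.sense(); print(s['t'],s['tool_pos'],s['orientation'],s['joints'],s['finger_gap'])
shot('wrist','w3'); f=load('wrist'); c=cloud(f); z=c[...,2]
m=(z>.135)&(z<.17)&(np.hypot(c[...,0]-.508,c[...,1]+.333)<.05); v,u=np.nonzero(m); print(m.sum(),u.mean(),v.mean(),np.median(c[m],0),c[m].max(0))
```

```text
12.85 [ 0.51279258 -0.32968411  0.27728425] [-3.14142425e+00  3.15156928e-05  6.99519024e-01] [-7.37654236e-01  1.66986287e-01  1.76797078e+00 -9.41663367e-06
  1.20680668e+00  1.33626423e-01] 0.0854183104748779
510 257.4823529411765 218.7921568627451 [ 0.50923154 -0.33376625  0.15492045] [ 0.5140518  -0.32859646  0.15721612]
```

View pics/w3.png

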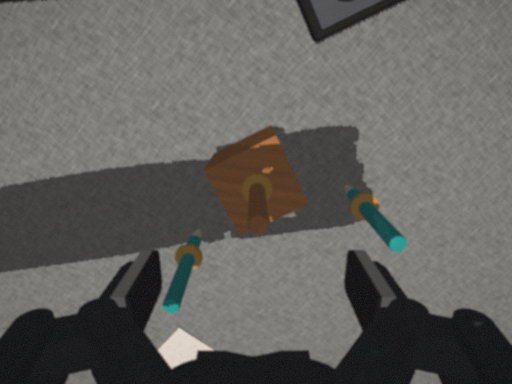

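The wooden stylus is in its block with its top at (257,219), and the teal look-alikes are at (172,307) and (397,243), clear of the fingers. Half-closing and descending.

Emit:
{"name": "arm_command", "arguments": {"plan": [[-0.11, 0.02, 0, 0, 0, 0], [-0.11, 0.01, 0, 0, 0, 0], [0, 0, 0.5, 0, 0, 0], [0, 0, 1, 0, 0, 0], [0, 0, 0.9, 0, 0, 0]], "claw": 90}}

```text
t: 13.4
tool_pos: [0.5089, -0.3337, 0.2161]
orientation: [3.142, -0.0, 0.696]
contact_force: [0.1, 0.0, -0.5]
finger_gap: 0.0558
grip_force: 0.0
```

Emit:
{"name": "arm_command", "arguments": {"plan": [[0, 0, 0.8, 0, 0, 0], [0, 0, 0.7, 0, 0, 0], [0, 0, 0.4, 0, 0, 0], [0, 0, 0, 0, 0, 0], [0, 0, 0, 0, 0, 0]]}}

```text
t: 13.9
tool_pos: [0.5093, -0.3339, 0.1701]
orientation: [3.141, -0.0, 0.697]
contact_force: [0.1, -0.0, -0.4]
finger_gap: 0.0552
grip_force: 0.0
```

Run:
```python
from h import *
s=readout.sense(); print(s['t'],s['tool_pos'],s['orientation'],s['finger_gap'],s['contact_force'])
shot('wrist','w4')
```

```text
13.9 [ 0.50930935 -0.33393153  0.17012216] [ 3.14127869e+00 -4.51389682e-05  6.96606121e-01] 0.05522796789792034 [ 0.13554199 -0.02508497 -0.35632306]
```

View pics/w4.png

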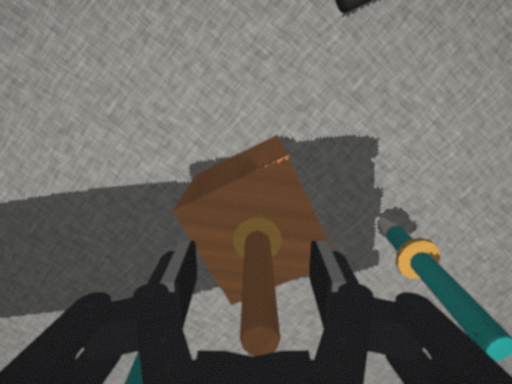

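The handle is centred between the fingers, with its top at (260,340) and collar at (257,238). Gripping.

Emit:
{"name": "arm_command", "arguments": {"plan": [[0, 0, 0, 0, 0, 0], [0, 0, 0, 0, 0, 0], [0, 0, 0, 0, 0, 0], [0, 0, 0, 0, 0, 0], [0, 0, 0, 0, 0, 0]], "claw": 255, "newtons": 70}}

```text
t: 14.45
tool_pos: [0.5093, -0.3339, 0.1704]
orientation: [3.141, -0.0, 0.697]
contact_force: [0.6, -0.6, 1.4]
finger_gap: 0.0122
grip_force: 68.1
```

Run:
```python
from h import *
s=readout.sense(); print(s['t'],s['tool_pos'],s['orientation'],s['finger_gap'],s['contact_force'])
t=np.array([.5896,-.0164]); a=2.268; R=np.array([[np.cos(a),-np.sin(a)],[np.sin(a),np.cos(a)]])
for q in([-95,-65],[95,-65],[95,65]): print(R@np.array(q)/1000+t)
```

```text
14.45 [ 0.50934793 -0.33392413  0.17043582] [ 3.14082261e+00 -8.80119623e-05  6.96816490e-01] 0.012184756460974503 [ 0.55764597 -0.5713796   1.44419086]
[ 0.7004289  -0.04749589]
[0.57843438 0.09816583]
[0.4787711  0.01469589]
```

Emit:
{"name": "arm_command", "arguments": {"plan": [[0, 0, -0.3, 0, 0, 0], [0, 0, -0.7, 0, 0, 0], [0, 0, -1, 0, 0, 0], [0, 0, -1, 0, 0, 0], [0, 0, -1, 0, 0, 0]]}}

```text
t: 14.95
tool_pos: [0.509, -0.3336, 0.271]
orientation: [-3.141, 0.0, 0.697]
contact_force: [0.5, -0.1, -0.6]
finger_gap: 0.0121
grip_force: 68.5
```

Emit:
{"name": "arm_command", "arguments": {"plan": [[0.6, -0.2, 0, 0, 0, 0], [0.95, -0.28, 0, 0, 0, 0], [0.95, -0.28, 0, 0, 0, 0], [0.95, -0.28, 0, 0, 0, 0], [0.95, -0.28, 0, 0, 0, 0]]}}

```text
t: 15.45
tool_pos: [0.5726, -0.2356, 0.268]
orientation: [-3.139, 0.0, 0.697]
contact_force: [0.6, -0.0, -0.9]
finger_gap: 0.012
grip_force: 68.6
```

Emit:
{"name": "arm_command", "arguments": {"plan": [[0.95, -0.28, 0, 0, 0, 0], [0.95, -0.28, 0, 0, 0, 0], [0.95, -0.28, 0, 0, 0, 0], [0.95, -0.28, 0, 0, 0, 0], [0.95, -0.28, 0, 0, 0, 0]]}}

```text
t: 15.95
tool_pos: [0.641, -0.1324, 0.2678]
orientation: [-3.139, 0.001, 0.697]
contact_force: [-0.6, 0.7, -0.8]
finger_gap: 0.0124
grip_force: 68.6
```

Emit:
{"name": "arm_command", "arguments": {"plan": [[0.95, -0.28, 0.5, 0, 0, 0], [0.95, -0.28, 0.5, 0, 0, 0], [0.95, -0.28, 0.5, 0, 0, 0], [0.95, -0.28, 0.5, 0, 0, 0], [0.3, -0.1, 0, 0, 0, 0]]}}

```text
t: 16.45
tool_pos: [0.699, -0.0421, 0.2152]
orientation: [-3.135, 0.004, 0.699]
contact_force: [0.1, -0.2, -1.0]
finger_gap: 0.0123
grip_force: 68.6
```

Run:
```python
from h import *
s=readout.sense(); print(s['t'],s['tool_pos'],s['orientation'],s['finger_gap'],s['contact_force'],s['joints'])
shot('wrist','w5');shot('top'); shot('side')
```

```text
16.45 [ 0.69896555 -0.04212543  0.21519108] [-3.13537803  0.00374103  0.69945754] 0.012330143753080176 [ 0.05091608 -0.21246376 -1.02687237] [-2.05023139e-01  4.19021589e-01  1.57340081e+00  9.83691169e-04
  1.15636807e+00  6.65927932e-01]
```

View pics/w5.png

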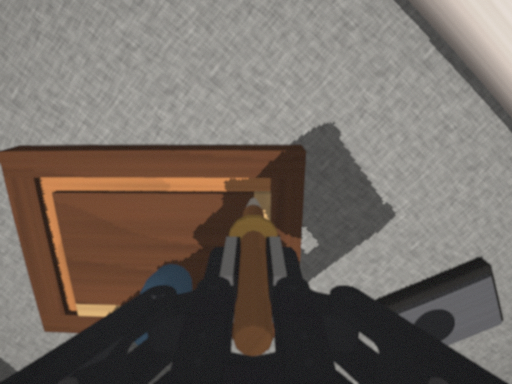

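The wrist view shows the white tip at about (257,199), the long leg at row ~185 (columns 45–270), the short leg at columns 45–75, and everything undisturbed. Measuring groove lines and tip numerically.

Run:
```python
from h import *
f=load('wrist'); p=f['p']; hsv=cv2.cvtColor(p,cv2.COLOR_RGB2HSV); print('cam',f['o'])
T=np.array([.69897,-.04213]); a=.6968; tx=np.array([np.cos(a),np.sin(a)]); ty=np.array([np.sin(a),-np.cos(a)])
tool=lambda P:np.c_[(P[:,:2]-T)@tx,(P[:,:2]-T)@ty]*1000
V=p[...,0].astype(int)
print('col120',V[172:198,120].tolist()); print('row230',V[230,35:75].tolist())
for u in(75,100,125,150,175,200):
    col=V[150:215,u]; th=150; r_=np.nonzero(col>th)[0]+150
    if len(r_): print(u,r_.min(),r_.max(),np.round(tool(onplane(f,[(u,r_.min()-.5),(u,r_.max()+.5)],.028)),1).tolist())
for v in(205,220,235,250,265,280):
    row=V[v,30:80]; r_=np.nonzero(row>150)[0]+30
    if len(r_): print(v,r_.min(),r_.max(),np.round(tool(onplane(f,[(r_.min()-.5,v),(r_.max()+.5,v)],.028)),1).tolist())
print('row185 right',V[185,225:300].tolist())
print(p[188:212,246:268].min(-1).tolist())
t0=np.array([.5896,-.0164]); b=2.268; R=np.array([[np.cos(b),-np.sin(b)],[np.sin(b),np.cos(b)]])
print('model',tool(np.array([R@np.array(q)/1000+t0 for q in([-95,-65],[95,-65],[95,65])])))
print('panel corners',tool(onplane(f,[(304,146),(3,150)],.028)), 'want', tool(np.array([R@np.array(q)/1000+t0 for q in([-130,-95],[130,-95])])))
```

```text
cam [0.7581746  0.0098944  0.28565731]
col120 [111, 113, 112, 114, 131, 161, 194, 204, 204, 203, 200, 194, 189, 186, 188, 193, 195, 185, 145, 96, 74, 89, 107, 115, 115, 116]
row230 [103, 103, 105, 108, 107, 105, 102, 103, 103, 91, 70, 48, 44, 46, 69, 126, 173, 194, 206, 208, 206, 204, 200, 187, 156, 122, 107, 107, 105, 105, 106, 107, 108, 107, 108, 109, 106, 107, 110, 107]
75 177 189 [[4.5, -155.1], [-7.2, -157.1]]
100 177 189 [[4.6, -133.0], [-7.0, -134.7]]
125 177 189 [[4.6, -111.2], [-6.9, -112.6]]
150 177 189 [[4.7, -89.8], [-6.8, -90.9]]
175 177 190 [[4.8, -68.6], [-7.6, -69.5]]
200 177 190 [[4.9, -47.6], [-7.4, -48.2]]
205 46 54 [[-21.8, -187.1], [-21.7, -178.7]]
220 49 57 [[-36.2, -187.3], [-36.1, -178.7]]
235 53 60 [[-51.2, -186.6], [-51.0, -178.8]]
250 55 63 [[-66.6, -187.9], [-66.4, -179.0]]
265 59 66 [[-82.6, -187.3], [-82.4, -179.3]]
280 63 69 [[-99.2, -186.8], [-99.0, -179.6]]
row185 right [133, 110, 105, 104, 108, 103, 106, 105, 105, 104, 107, 107, 108, 104, 107, 106, 104, 105, 106, 106, 108, 107, 108, 106, 107, 106, 107, 107, 108, 107, 108, 108, 107, 108, 108, 108, 107
[... 1870 characters left out ...]
 68], [50, 54, 46, 44, 43, 38, 40, 40, 37, 42, 40, 37, 40, 54, 59, 64, 66, 65, 66, 68, 65, 67], [48, 39, 44, 36, 39, 40, 38, 40, 41, 31, 37, 37, 35, 40, 49, 57, 62, 66, 71, 69, 66, 67], [42, 42, 43, 34, 41, 36, 36, 37, 40, 38, 38, 34, 34, 31, 37, 43, 59, 76, 78, 76, 70, 65], [41, 39, 39, 41, 39, 37, 40, 39, 38, 38, 40, 39, 38, 35, 39, 44, 64, 88, 97, 87, 73, 68], [43, 42, 41, 40, 43, 41, 44, 39, 39, 37, 33, 36, 41, 39, 34, 42, 61, 86, 99, 88, 72, 66]]
model [[  -2.32482129    5.05137693]
 [  -2.40151919 -184.94860759]
 [-132.4015086  -184.89613008]]
panel corners [[  30.92940258   37.61208143]
 [  27.83125166 -215.93425541]] want [[  27.68930483   40.03926388]
 [  27.5843498  -219.96071494]]
```

Run:
```python
from h import *
f=load('wrist')
s=readout.sense(); print(s['t'],s['tool_pos'],s['orientation'])
T=np.array([.69897,-.04213]); a=.6968; tx=np.array([np.cos(a),np.sin(a)]); ty=np.array([np.sin(a),-np.cos(a)])
tool=lambda P:np.c_[(P[:,:2]-T)@tx,(P[:,:2]-T)@ty]*1000
print(tool(onplane(f,[(253.6,201.5),(255,201.5),(253.6,203)],.063)))
print(tool(onplane(f,[(270,185),(42.5,220),(57.5,220),(120,192.5),(120,176.8)],.028)))
```

```text
16.6 [ 0.69972945 -0.04494867  0.21926435] [-3.14083054e+00  1.04228386e-03  6.98024568e-01]
[[-4.02764626 -2.73528383]
 [-4.02132275 -1.70416563]
 [-5.20768534 -2.73043577]]
[[  -2.22560935   10.81165385]
 [ -36.33967226 -193.10572741]
 [ -36.11398646 -178.714509  ]
 [  -9.64827657 -117.37105377]
 [   4.34586553 -115.59293608]]
```

Emit:
{"name": "arm_command", "arguments": {"plan": [[0.08, 0.14, 0.4, 0, 0, 0], [0, 0, 0.5, 0, 0, 0], [0, 0, 0.3, 0, 0, 0], [0, 0, 0, 0, 0, 0], [0, 0, 0, 0, 0, 0]]}}

```text
t: 17.1
tool_pos: [0.7034, -0.0474, 0.1893]
orientation: [-3.141, 0.001, 0.696]
contact_force: [-0.4, -0.4, -0.9]
finger_gap: 0.0121
grip_force: 68.6
```

Run:
```python
from h import *
s=readout.sense(); print(s['t'],s['tool_pos'],s['orientation'],s['contact_force'])
shot('wrist'); f=load('wrist'); p=f['p']
c=p[150:260,190:330]; c=cv2.convertScaleAbs(c,alpha=1.6)
cv2.imwrite('pics/w6.png',cv2.resize(c,None,fx=5.4,fy=5.4,interpolation=cv2.INTER_CUBIC)[:,:,::-1])
```

```text
17.1 [ 0.70344663 -0.04739998  0.18931838] [-3.14074325e+00  6.40986809e-04  6.96218656e-01] [-0.40002367 -0.44449361 -0.90434997]
```

View pics/w6.png

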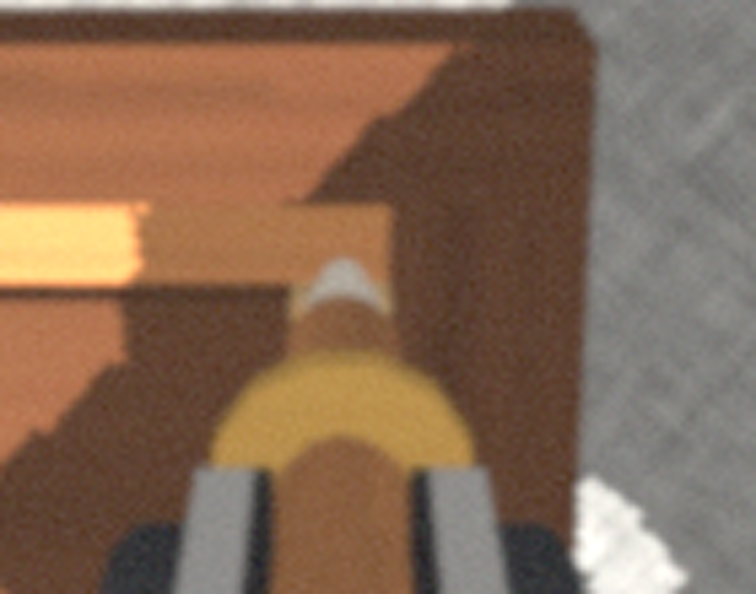

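Run:
```python
from h import *
f=load('wrist')
T=np.array([.70345,-.0474]); a=.6968; tx=np.array([np.cos(a),np.sin(a)]); ty=np.array([np.sin(a),-np.cos(a)])
tool=lambda P:np.c_[(P[:,:2]-T)@tx,(P[:,:2]-T)@ty]*1000
px=lambda u,v:(u/5.4+189.6,v/5.4+149.6)
print('tip',tool(onplane(f,[px(343,280)],.037)))
print('groove',tool(onplane(f,[px(200,203),px(200,299),px(391,250)],.028)))
V=f['p'][...,0].astype(int); print(V[230:262,90].tolist())
for v in(225,240,255,270): print(v,V[v,20:75].tolist())
```

```text
tip [[-3.55773237 -2.25497215]]
groove [[  4.58726624 -22.29080335]
 [ -9.78025069 -22.6551424 ]
 [ -2.35523542   4.50903336]]
[114, 113, 114, 113, 113, 112, 109, 107, 106, 101, 103, 100, 99, 101, 100, 103, 102, 102, 104, 101, 105, 107, 108, 108, 107, 104, 106, 105, 103, 105, 102, 103]
225 [185, 198, 204, 204, 201, 199, 196, 176, 144, 114, 106, 105, 106, 105, 104, 108, 103, 104, 104, 104, 105, 105, 105, 105, 106, 105, 103, 106, 105, 104, 105, 104, 105, 107, 105, 104, 107, 108, 107, 104, 104, 109, 109, 113, 111, 112, 114, 113, 115, 114, 115, 115, 115, 115, 112]
240 [42, 56, 96, 151, 190, 203, 204, 204, 200, 200, 189, 162, 127, 105, 104, 102, 103, 103, 103, 104, 103, 104, 103, 104, 104, 102, 100, 102, 102, 102, 100, 100, 102, 102, 102, 101, 101, 101, 103, 102, 102, 101, 104, 102, 103, 102, 102, 103, 101, 102, 100, 101, 101, 100, 100]
255 [75, 52, 46, 45, 45, 59, 112, 162, 190, 202, 206, 203, 202, 199, 183, 152, 117, 105, 103, 103, 103, 103, 104, 101, 103, 104, 104, 104, 104, 103, 103, 105, 104, 103, 101, 105, 105, 103, 106, 105, 103, 106, 103, 107, 104, 105, 103, 105, 102, 104, 103, 103, 105, 105, 105]
270 [102, 101, 103, 92, 73, 55, 45, 44, 41, 53, 98, 144, 175, 187, 189, 187, 183, 181, 170, 141, 115, 106, 105, 107, 109, 108, 105, 108, 108, 108, 109, 109, 106, 110, 111, 108, 108, 111, 108, 107, 107, 109, 109, 111, 108, 108, 108, 109, 108, 111, 108, 111, 107, 109, 110]
```

The tip is within 1 mm of the groove's mid-line at the start point (groove rows 203–299 in the crop, end wall at column 391, tip at (343,280)). Lowering into the groove.

Emit:
{"name": "arm_command", "arguments": {"plan": [[0.04, 0, 0, 0, 0, 0], [0, 0, 0.15, 0, 0, 0], [0, 0, 0.15, 0, 0, 0], [0, 0, 0.15, 0, 0, 0], [0, 0, 0.05, 0, 0, 0]]}}

```text
t: 17.65
tool_pos: [0.7041, -0.0463, 0.1764]
orientation: [-3.14, 0.001, 0.697]
contact_force: [-1.3, -0.5, -1.2]
finger_gap: 0.0125
grip_force: 68.6
```

Run:
```python
from h import *
s=readout.sense(); print(s['t'],s['tool_pos'],s['orientation'],s['contact_force'])
```

```text
17.65 [ 0.70414648 -0.04626952  0.17644283] [-3.14047426e+00  8.86863328e-04  6.96901083e-01] [-1.280518   -0.5358674  -1.21154983]
```

Emit:
{"name": "arm_command", "arguments": {"plan": [[0, -0.18, 0, 0, 0, 0], [0, -0.18, 0, 0, 0, 0], [0, -0.18, 0, 0, 0, 0], [0, -0.18, 0, 0, 0, 0], [0, -0.18, 0, 0, 0, 0]]}}

```text
t: 18.15
tool_pos: [0.6898, -0.0287, 0.1776]
orientation: [3.141, -0.0, 0.697]
contact_force: [0.5, 0.4, -1.0]
finger_gap: 0.0123
grip_force: 68.6
```

Emit:
{"name": "arm_command", "arguments": {"plan": [[0, -0.18, 0, 0, 0, 0], [0, -0.18, 0, 0, 0, 0], [0, -0.18, 0, 0, 0, 0], [0, -0.18, 0, 0, 0, 0], [0, -0.18, 0, 0, 0, 0]]}}

```text
t: 18.65
tool_pos: [0.6754, -0.0116, 0.1774]
orientation: [-3.142, -0.0, 0.697]
contact_force: [-1.0, 0.3, -1.0]
finger_gap: 0.0126
grip_force: 68.6
```

Emit:
{"name": "arm_command", "arguments": {"plan": [[-0.004, -0.18, 0.01, 0, 0, 0], [-0.004, -0.18, 0.01, 0, 0, 0], [-0.004, -0.18, 0, 0, 0, 0], [-0.004, -0.18, 0, 0, 0, 0], [-0.004, -0.18, 0, 0, 0, 0]]}}

```text
t: 19.15
tool_pos: [0.6606, 0.0053, 0.1769]
orientation: [3.142, -0.0, 0.697]
contact_force: [0.3, 0.8, -0.4]
finger_gap: 0.0123
grip_force: 68.6
```

Emit:
{"name": "arm_command", "arguments": {"plan": [[0, -0.18, 0, 0, 0, 0], [0, -0.18, 0, 0, 0, 0], [0, -0.18, 0, 0, 0, 0], [0, -0.18, 0, 0, 0, 0], [0, -0.18, 0, 0, 0, 0]]}}

```text
t: 19.65
tool_pos: [0.6462, 0.0226, 0.1769]
orientation: [-3.142, -0.0, 0.697]
contact_force: [0.2, -0.2, -0.7]
finger_gap: 0.0123
grip_force: 68.6
```

Emit:
{"name": "arm_command", "arguments": {"plan": [[0, -0.18, 0, 0, 0, 0], [0, -0.18, 0, 0, 0, 0], [0, -0.18, 0, 0, 0, 0], [0, -0.18, 0, 0, 0, 0], [0, -0.18, 0, 0, 0, 0]]}}

```text
t: 20.15
tool_pos: [0.6317, 0.0398, 0.177]
orientation: [3.142, -0.0, 0.697]
contact_force: [0.1, -0.1, -0.5]
finger_gap: 0.0124
grip_force: 68.6
```

Emit:
{"name": "arm_command", "arguments": {"plan": [[0, -0.18, 0, 0, 0, 0], [0, -0.18, 0, 0, 0, 0], [0, -0.18, 0, 0, 0, 0], [0, -0.18, 0, 0, 0, 0], [0, -0.18, 0, 0, 0, 0]]}}

```text
t: 20.65
tool_pos: [0.6173, 0.0571, 0.1769]
orientation: [-3.142, -0.0, 0.697]
contact_force: [-0.2, 0.4, -0.5]
finger_gap: 0.0121
grip_force: 68.6
```

Emit:
{"name": "arm_command", "arguments": {"plan": [[0, -0.183, 0, 0, 0, 0], [0, -0.183, 0, 0, 0, 0], [0, -0.183, 0, 0, 0, 0], [0, -0.183, 0, 0, 0, 0], [0, -0.183, 0, 0, 0, 0]]}}

```text
t: 21.15
tool_pos: [0.6026, 0.0746, 0.1769]
orientation: [-3.142, 0.0, 0.697]
contact_force: [-1.4, 0.4, -0.4]
finger_gap: 0.0124
grip_force: 68.6
```

Emit:
{"name": "arm_command", "arguments": {"plan": [[0, -0.183, 0, 0, 0, 0], [0, -0.183, 0, 0, 0, 0], [0, -0.183, 0, 0, 0, 0], [0, -0.183, 0, 0, 0, 0], [0, -0.183, 0, 0, 0, 0]]}}

```text
t: 21.65
tool_pos: [0.5879, 0.0922, 0.177]
orientation: [3.142, -0.0, 0.697]
contact_force: [-0.0, -0.3, -0.7]
finger_gap: 0.0123
grip_force: 68.6
```

Emit:
{"name": "arm_command", "arguments": {"plan": [[0, -0.183, 0, 0, 0, 0], [0, -0.183, 0, 0, 0, 0], [-0.18, 0, 0, 0, 0, 0], [-0.18, 0, 0, 0, 0, 0], [-0.18, 0, 0, 0, 0, 0]]}}

```text
t: 22.15
tool_pos: [0.5716, 0.0899, 0.1769]
orientation: [3.142, 0.0, 0.697]
contact_force: [-0.1, -0.2, -0.1]
finger_gap: 0.0126
grip_force: 68.6
```

Emit:
{"name": "arm_command", "arguments": {"plan": [[-0.18, 0, 0, 0, 0, 0], [-0.18, 0, 0, 0, 0, 0], [-0.18, 0, 0, 0, 0, 0], [-0.18, 0, 0, 0, 0, 0], [-0.18, 0, 0, 0, 0, 0]]}}

```text
t: 22.65
tool_pos: [0.5544, 0.0755, 0.1769]
orientation: [3.142, -0.0, 0.697]
contact_force: [0.2, -0.2, 0.3]
finger_gap: 0.0121
grip_force: 68.6
```

Emit:
{"name": "arm_command", "arguments": {"plan": [[-0.18, 0, 0, 0, 0, 0], [-0.18, 0, 0, 0, 0, 0], [-0.18, 0, 0, 0, 0, 0], [-0.18, 0, 0, 0, 0, 0], [-0.18, 0, 0, 0, 0, 0]]}}

```text
t: 23.15
tool_pos: [0.5371, 0.0611, 0.177]
orientation: [3.142, -0.0, 0.697]
contact_force: [-0.5, -0.0, -0.5]
finger_gap: 0.0124
grip_force: 68.6
```

Emit:
{"name": "arm_command", "arguments": {"plan": [[-0.18, -0.003, 0, 0, 0, 0], [-0.18, -0.003, 0, 0, 0, 0], [-0.18, -0.003, 0, 0, 0, 0], [-0.18, -0.003, 0, 0, 0, 0], [-0.18, -0.003, 0, 0, 0, 0]]}}

```text
t: 23.65
tool_pos: [0.5196, 0.047, 0.1769]
orientation: [3.142, -0.0, 0.697]
contact_force: [-0.3, 0.5, -1.7]
finger_gap: 0.0123
grip_force: 68.6
```

Emit:
{"name": "arm_command", "arguments": {"plan": [[-0.18, 0, 0, 0, 0, 0], [-0.18, 0, 0, 0, 0, 0], [-0.18, 0, 0, 0, 0, 0], [-0.18, 0, 0, 0, 0, 0], [-0.18, 0, 0, 0, 0, 0]]}}

```text
t: 24.15
tool_pos: [0.5024, 0.0325, 0.1769]
orientation: [3.142, -0.0, 0.697]
contact_force: [-0.4, 0.4, -0.9]
finger_gap: 0.0125
grip_force: 68.6
```

Emit:
{"name": "arm_command", "arguments": {"plan": [[-0.18, 0, 0, 0, 0, 0], [-0.18, 0, 0, 0, 0, 0], [-0.18, 0, 0, 0, 0, 0], [-0.18, 0, 0, 0, 0, 0], [-0.18, 0, 0, 0, 0, 0]]}}

```text
t: 24.65
tool_pos: [0.4851, 0.0181, 0.1769]
orientation: [-3.142, -0.0, 0.697]
contact_force: [0.3, 0.3, -0.2]
finger_gap: 0.0121
grip_force: 68.6
```

Emit:
{"name": "arm_command", "arguments": {"plan": [[-0.17, 0, 0, 0, 0, 0], [0, 0, 0, 0, 0, 0], [0, 0, 0, 0, 0, 0], [0, 0, -0.3, 0, 0, 0], [0, 0, -0.7, 0, 0, 0]]}}

```text
t: 25.15
tool_pos: [0.4813, 0.0158, 0.201]
orientation: [-3.139, 0.002, 0.697]
contact_force: [0.6, -0.2, -0.1]
finger_gap: 0.0126
grip_force: 68.6
```

Run:
```python
from h import *
s=readout.sense(); p=s['tool_pos']; print(s['t'],p,s['orientation'],s['contact_force'],s['joints'])
a=s['orientation'][2]; d=np.array([.5091,-.3338])-p[:2]
print('tool dx,dy mm',1000*(d[0]*np.cos(a)+d[1]*np.sin(a)),1000*(d[0]*np.sin(a)-d[1]*np.cos(a)))
```

```text
25.15 [0.48128027 0.01583862 0.20101503] [-3.13870912e+00  2.33600113e-03  6.96884503e-01] [ 0.57074931 -0.19404705 -0.10828808] [-1.78223264e-01 -2.97520031e-02  2.12682703e+00  6.34271311e-05
  1.04822824e+00  6.95660168e-01]
tool dx,dy mm -203.07571174553476 285.97439876416047
```

Emit:
{"name": "arm_command", "arguments": {"plan": [[0, 0, -1, 0, 0, 0], [0, 0, -1, 0, 0, 0], [0, 0, -1, 0, 0, 0], [-0.5, 0.7, 0, 0, 0, 0], [-0.69, 0.97, 0, 0, 0, 0]]}}

```text
t: 25.65
tool_pos: [0.4868, -0.0352, 0.2791]
orientation: [3.139, -0.002, 0.7]
contact_force: [0.8, -0.9, -1.1]
finger_gap: 0.0123
grip_force: 68.6
```

Emit:
{"name": "arm_command", "arguments": {"plan": [[-0.69, 0.97, 0, 0, 0, 0], [-0.69, 0.97, 0, 0, 0, 0], [-0.69, 0.97, 0, 0, 0, 0], [-0.69, 0.97, 0, 0, 0, 0], [-0.69, 0.97, 0, 0, 0, 0]]}}

```text
t: 26.15
tool_pos: [0.498, -0.185, 0.2776]
orientation: [3.141, -0.0, 0.697]
contact_force: [-0.5, 0.8, -1.3]
finger_gap: 0.0123
grip_force: 68.6
```

Emit:
{"name": "arm_command", "arguments": {"plan": [[-0.69, 0.97, 0, 0, 0, 0], [-0.69, 0.97, 0, 0, 0, 0], [-0.69, 0.97, 0, 0, 0, 0], [-0.69, 0.97, 0, 0, 0, 0], [-0.6, 0.9, 0, 0, 0, 0]]}}

```text
t: 26.65
tool_pos: [0.5102, -0.3308, 0.2775]
orientation: [3.141, -0.0, 0.697]
contact_force: [0.0, -0.3, -0.3]
finger_gap: 0.0117
grip_force: 68.6
```

Emit:
{"name": "arm_command", "arguments": {"plan": [[0, 0, 0, 0, 0, 0], [0, 0, 0, 0, 0, 0], [0, 0, 0, 0, 0, 0], [0, 0, 0, 0, 0, 0], [0, 0, 0, 0, 0, 0]]}}

```text
t: 27.15
tool_pos: [0.5102, -0.3284, 0.2771]
orientation: [-3.141, -0.0, 0.698]
contact_force: [-0.3, -0.4, -0.5]
finger_gap: 0.0125
grip_force: 68.6
```

Run:
```python
from h import *
s=readout.sense(); p=s['tool_pos']; print(s['t'],p,s['orientation'],s['contact_force'])
a=s['orientation'][2]; d=np.array([.5092,-.3338])-p[:2]
print('tool dx,dy mm',1000*(d[0]*np.cos(a)+d[1]*np.sin(a)),1000*(d[0]*np.sin(a)-d[1]*np.cos(a)))
```

```text
27.15 [ 0.51018947 -0.32843245  0.27705243] [-3.14148219e+00 -9.87293133e-05  6.97929159e-01] [-0.27242353 -0.41574863 -0.53179028]
tool dx,dy mm -4.207469632140223 3.4766185234418296
```

Emit:
{"name": "arm_command", "arguments": {"plan": [[-0.17, 0.14, 0, 0, 0, 0], [0, 0, 0.5, 0, 0, 0], [0, 0, 0.7, 0, 0, 0], [0, 0, 0.3, 0, 0, 0], [0, 0, 0, 0, 0, 0]]}}

```text
t: 27.65
tool_pos: [0.5082, -0.3341, 0.2369]
orientation: [-3.137, 0.001, 0.697]
contact_force: [-0.1, -0.5, -0.8]
finger_gap: 0.0122
grip_force: 68.6
```

Run:
```python
from h import *
s=readout.sense(); p=s['tool_pos']; print(s['t'],p,s['orientation'],s['contact_force'])
a=s['orientation'][2]; d=np.array([.5092,-.3338])-p[:2]
print('tool dx,dy mm',1000*(d[0]*np.cos(a)+d[1]*np.sin(a)),1000*(d[0]*np.sin(a)-d[1]*np.cos(a)))
```

```text
27.65 [ 0.5082301  -0.33414521  0.23689695] [-3.13716615e+00  5.51073832e-04  6.96659324e-01] [-0.12541262 -0.49047882 -0.75982284]
tool dx,dy mm 0.9654153885482457 0.35757330062282444
```

Aligned within 1 mm, so I'm inserting.

Emit:
{"name": "arm_command", "arguments": {"plan": [[0.03, 0.01, 0.3, 0, 0, 0], [0, 0, 0.4, 0, 0, 0], [0, 0, 0.5, 0, 0, 0], [0, 0, 0.5, 0, 0, 0], [0, 0, 0.4, 0, 0, 0]]}}

```text
t: 28.15
tool_pos: [0.5094, -0.3342, 0.1851]
orientation: [-3.14, 0.0, 0.697]
contact_force: [-0.2, 0.8, 0.6]
finger_gap: 0.0123
grip_force: 68.6
```

Emit:
{"name": "arm_command", "arguments": {"plan": [[0, 0, 0.3, 0, 0, 0], [0, 0, 0.1, 0, 0, 0], [0, 0, 0, 0, 0, 0], [0, 0, 0, 0, 0, 0], [0, 0, 0, 0, 0, 0]]}}

```text
t: 28.65
tool_pos: [0.5101, -0.3348, 0.1777]
orientation: [3.14, -0.0, 0.697]
contact_force: [-0.6, 0.4, -0.2]
finger_gap: 0.0126
grip_force: 68.6
```

Emit:
{"name": "arm_command", "arguments": {"plan": [[0, 0, 0.1, 0, 0, 0], [0, 0, 0.06, 0, 0, 0], [0, 0, 0, 0, 0, 0], [0, 0, 0, 0, 0, 0], [0, 0, 0, 0, 0, 0]]}}

```text
t: 29.15
tool_pos: [0.5098, -0.3345, 0.173]
orientation: [3.142, 0.0, 0.697]
contact_force: [-0.2, 0.7, -1.1]
finger_gap: 0.0125
grip_force: 68.6
```

Emit:
{"name": "arm_command", "arguments": {"plan": [[0, 0, 0.04, 0, 0, 0], [0, 0, 0, 0, 0, 0], [0, 0, 0, 0, 0, 0], [0, 0, 0, 0, 0, 0], [0, 0, 0, 0, 0, 0]]}}

```text
t: 29.65
tool_pos: [0.5098, -0.3345, 0.1719]
orientation: [3.142, -0.0, 0.697]
contact_force: [-0.7, 0.2, -0.5]
finger_gap: 0.0123
grip_force: 68.6
```

Emit:
{"name": "arm_command", "arguments": {"plan": [[0, 0, 0.04, 0, 0, 0], [0, 0, 0, 0, 0, 0], [0, 0, 0, 0, 0, 0], [0, 0, 0, 0, 0, 0], [0, 0, 0, 0, 0, 0]]}}

```text
t: 30.15
tool_pos: [0.5098, -0.3345, 0.1709]
orientation: [3.142, -0.0, 0.697]
contact_force: [-0.2, 0.1, -1.1]
finger_gap: 0.0122
grip_force: 68.6
```

Emit:
{"name": "arm_command", "arguments": {"plan": [[0, 0, 0.03, 0, 0, 0], [0, 0, 0, 0, 0, 0], [0, 0, 0, 0, 0, 0], [0, 0, 0, 0, 0, 0], [0, 0, 0, 0, 0, 0]]}}

```text
t: 30.65
tool_pos: [0.5099, -0.3346, 0.1704]
orientation: [3.141, -0.0, 0.697]
contact_force: [-0.5, 0.1, 1.1]
finger_gap: 0.0122
grip_force: 68.9
```

The collar is seated, so I'm releasing and withdrawing.

Emit:
{"name": "arm_command", "arguments": {"plan": [[0, 0, 0, 0, 0, 0], [0, 0, 0, 0, 0, 0], [0, 0, 0, 0, 0, 0], [0, 0, 0, 0, 0, 0], [0, 0, 0, 0, 0, 0]], "claw": 90}}

```text
t: 31.15
tool_pos: [0.5098, -0.3345, 0.1701]
orientation: [-3.142, 0.0, 0.697]
contact_force: [-0.3, -0.1, -0.2]
finger_gap: 0.0552
grip_force: 0.0
```

Emit:
{"name": "arm_command", "arguments": {"plan": [[0, 0, -0.4, 0, 0, 0], [0, 0, -1, 0, 0, 0], [0, 0, -1, 0, 0, 0], [0, 0, -1, 0, 0, 0], [0, 0, -1, 0, 0, 0]]}}

```text
t: 31.65
tool_pos: [0.5098, -0.3345, 0.2822]
orientation: [3.141, -0.0, 0.697]
contact_force: [0.7, -0.5, -0.4]
finger_gap: 0.0554
grip_force: 0.0
```

Emit:
{"name": "arm_command", "arguments": {"plan": [[0, 0, -0.5, 0, 0, 0], [0, 0, 0, 0, 0, 0], [0, 0, 0, 0, 0, 0], [0, 0, 0, 0, 0, 0], [0, 0, 0, 0, 0, 0]]}}

```text
t: 32.15
tool_pos: [0.5093, -0.3341, 0.2908]
orientation: [-3.138, 0.0, 0.697]
contact_force: [0.3, 0.3, -0.0]
finger_gap: 0.0552
grip_force: 0.0
```

Run:
```python
from h import *
s=readout.sense(); print(s['t'],s['tool_pos'],s['contact_force'])
shot('wrist'); f=load('wrist'); c=cloud(f); z=c[...,2]
q=np.hypot(c[...,0]-.509,c[...,1]+.334)<.05
m=(z>.135)&(z<.175)&q; print('top',m.sum(),np.median(c[m],0))
m=(z>.077)&(z<.09)&q&(np.hypot(c[...,0]-.509,c[...,1]+.334)<.02); print('collar',m.sum(),np.median(c[m],0))
o=np.load('/tmp/top.npz'); p,_=shot('top'); g=load('top'); d=cv2.absdiff(p,o['p']).max(-1)
for n,(u,v) in dict(vase=(280,172),brush=(163,118),ink=(353,132),pad=(167,210)).items(): print(n,int((d[v-20:v+20,u-20:u+20]>60).sum()))
hsv=cv2.cvtColor(p,cv2.COLOR_RGB2HSV); H,S,V=[hsv[...,i].astype(int) for i in range(3)]
w=np.zeros(H.shape,bool); w[155:190,265:295]=1; m=w&(H>95)&(H<130)&(S>100); v,u=np.nonzero(m); print('vase px',u.mean(),v.mean(),m.sum())
```

```text
32.15 [ 0.50930866 -0.33412107  0.29075091] [ 0.32291078  0.32235622 -0.03129887]
top 447 [ 0.50810421 -0.33290875  0.15490204]
collar 466 [ 0.51109254 -0.32985485  0.08055343]Traceback (most recent call last):
  File "<stdin>", line 7, in <module>
    return format.read_array(
           ~~~~~~~~~~~~~~~~~^
        bytes,
        ^^^^^^
    ...<2 lines>...
        max_header_size=self.max_header_size
        ^^^^^^^^^^^^^^^^^^^^^^^^^^^^^^^^^^^^
    )
    ^
    data = _read_bytes(fp, read_size, "array data")
    r = fp.read(size - len(data))
    data = self._read1(n)
    self._update_crc(data)
    ~~~~~~~~~~~~~~~~^^^^^^
    raise BadZipFile("Bad CRC-32 for file %r" % self.name)
zipfile.BadZipFile: Bad CRC-32 for file 'p.npy'
```

The stylus top is at z 0.155 and the collar at 0.080, so it's seated. I'll check the bystanders against the first picture and, if they're unchanged, hand in.

Run:
```python
from h import *
o=cv2.imread('pics/top0.png')[:,:,::-1]; p=load('top')['p']
def vs(p):
    h=cv2.cvtColor(np.ascontiguousarray(p),cv2.COLOR_RGB2HSV).astype(int)[160:187,268:292]; m=(h[...,0]>95)&(h[...,0]<130)&(h[...,1]>100); v,u=np.nonzero(m); return u.mean(),v.mean(),len(u)
print(vs(o),vs(p)); d=cv2.absdiff(np.ascontiguousarray(o),p).max(-1)
ok=True
for n,(u,v) in dict(brush=(163,118),ink=(353,132)).items(): k=int((d[v-20:v+20,u-20:u+20]>60).sum()); print(n,k); ok&=k<40
a,b=vs(o),vs(p)
if ok and np.hypot(a[0]-b[0],a[1]-b[1])<1.5: print(order.job_done())
```

```text
(np.float64(11.450704225352112), np.float64(10.56338028169014), 71) (np.float64(11.727272727272727), np.float64(10.575757575757576), 66)
brush 0
ink 0
the job is handed in; nothing more can be done
None
```

I handed the job in at about 32 s with every step done; no verdict came back. The bar lies flat on the blue pad. The groove was traced in one stroke at 4.5 cm/s, with the tip about 6 mm deep by my estimate and no contact force. The stylus is back with its collar on the block, and the vase, brush pot and inkstone haven't moved.

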